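# Split a two-part casting mould evenly with a wedge

### The job

A printed two-part casting mould is pressed shut on its dowels, its back half clamped in the tilted vise. Take the wedge from the tool block and, with the wedge alone in the pry slots at the mould's left and right ends, work the front half off from alternate ends so that it does not cock on its dowels: do not open one end past 3 mm until the other is 1.5 mm open, then bring both evenly to about 5 mm, without forcing the printed plastic. Put the wedge back upright in its slot in the tool block and leave the other things on the bench alone.

Things in the scene. Friction and masses are not known exactly. Their poses are not given: they have to be found in the camera images.
- vise: Swivel vise bolted to the bench, base 124 mm across, origin under its centre. Its tilted, locked head holds a white printed mould by the back half: two halves, each 120 mm long (y of jaws), 70 mm high, back 24 and front 22 mm thick, with a pry slot at either end of the seam's upper edge. Jaws and clamping tab lie below the mould.
- jaws (a point): Point on the vise's head midway along the jaws, in the plane of the seam, level with the mould's lower edge. x: square to the seam, from the back half (x -24..0 mm) to the front half (0..22 shut); y: along seam and jaws to the left; z: up along the seam, leaning towards the robot; the mould's top is at z = 70.
- vise_head (a joint): Lean of the head and seam from vertical towards the robot, rad (0.42 to 0.62), locked. Along the jaws the mould is clamped off centre: its middle is anywhere from y = -14 to +14 mm of point jaws and is NOT measured; find it by touch (its end faces, 60 mm either side of its middle) or by sight.
- left_gap (a joint): Left end of the front half, rad about the right dowel: gap at the left slot (mm) = 90 x value; 0 shut, starts 0 to 0.0075. Press fit: yields to about 8 N across the seam (6 to 20 N of push on the wedge), stays where left, does not move the other end. The lips give: gap is about 0.8 mm less than (blade thickness at the slot's mouth - 2.4 mm). Back lip stays, front lip moves to +x.
- right_gap (a joint): The same for the right end, about the left dowel. Pry slots: centred 45 mm left and right of the mould's middle, open at the top, 20 mm long (y), 18 mm deep (z), below that only the seam. Each half is recessed 1.2 mm there: shut, a slot is only 2.4 mm wide (x -1.2..1.2) with square lips; a blade 0.5 mm off in x lands on a lip and stops, so feel for it.
- wedge: Hand wedge, 70 to 140 g. Origin: middle of the underside of its collar; z from blade to handle. Steel blade z -45..0, 16 mm wide (y), tapering in x from 10.6 mm thick at the collar to 1.6 mm at the tip, both faces alike (1 in 10 each: 2 mm thicker per 10 mm). Collar 30 x 34 mm, z 0..5. Black handle 16 mm (x) by 24 mm (y), z 5..75. It stands blade down in the tool block, collar on the block's top.
- tool_block: Fixed wooden tool block 64 (x) by 150 (y) by 62 mm high, origin under its centre. The wedge's slot is at y = +45 mm; two other tool handles stand up 48 mm at y = -30 and -55 mm.
- wedge_slot (a point): Mouth of the wedge's slot in the block's top: 16 mm (x) by 23 mm (y), 53 mm deep, axes as the block's.
- gear: Bystander: flat white printed gear, 70 mm across, 14 mm high; origin underneath.
- tape_roll: Bystander: tape roll lying flat, 80 mm across, 19 mm high; origin underneath.
- cutters: Bystander: flush cutters lying flat, 150 mm long, 64 mm wide, 16 mm high; origin underneath.
- tower: Bystander: blue printed lattice tower, 60 mm foot, 113 mm high; origin underneath.
There are look-alikes about, which are no part of the job. Of the things that look like the wedge, the middle-sized one is meant.

How it is judged:
By the outcome, as a careful person would: the job done as asked, in the order asked, and still so for the second after the job is handed in, with the robot touching nothing.
It also fails if it takes over 72 s, if anything falls off the work surface, if the arm or the gripper's body presses on something with over 40 N, if the wrist force passes 120 N, or if a joint passes its speed limit or range.

### The arm

A 7-joint arm with a two-finger parallel gripper is mounted at the origin on the work surface. World frame = base frame: x ahead of the robot, y to its left, z up, the work surface at z = 0. Lengths are in m, angles in degrees, forces in N, time in s.
With the tool pointing down it reaches from about 0.35 to 0.775 m from the base axis. Payload 3.1 kg.
Tool frame: the origin (TCP) lies at the very end of the fingers, on their centre line; the grasp point (between the pads) lies behind it (robot.tcp_to_grasp is the z of the grasp point in the tool frame, in m); z points along the fingers, y is the direction in which the jaws open and shut (so a half turn about z gives the same grasp; the last joint's range is limited). The gripper opens to 85 mm and grips with 20 to 120 N. Pads are 22 mm wide; open, the fingers measure 114 mm over their backs; the gripper's body (76 mm by 85 mm) begins 54 mm behind the grasp point. The pads swing forward as they close: fully open they stand 13 mm farther back than shut.
Start: joints at [68.715, 17.813, 0.802, 86.603, -0.252, 75.585, -1.558], TCP at [0.178, -0.52, 0.231] pointing down, gripper open.
Joint ranges: [-154.91, 154.91], [-16.99, 109.72], [-72.82, 74.43], [7.12, 147.25], [-82.49, 262.49], [11.32, 116.49], [-174.64, 174.64]. Speed limits (degrees/s): [159.86, 159.86, 180, 180, 180, 180, 180].

### API

Orientations are given as [roll, pitch, yaw] about the fixed x, y, z axes, in that order (R = Rz(yaw) Ry(pitch) Rx(roll)).
In Python, from station import robot gives the robot as it stands. The module is installed in compiled form; this text tells all that it offers. Calls block until the motion is done:
- robot.move_ptp(position, orientation): joint-space move of the TCP to a pose.
- robot.move_straight(position, rotation=None, velocity=0.15): straight line of the TCP; rotation=None keeps the orientation; velocity is the mean speed in m/s.
- robot.set_joints(angles): joint-space move.
- robot.command_gripper(opening, squeeze=None): finger opening in m; squeeze is the grip in N (None keeps the last); returns when the fingers have stopped.
- robot.dwell(seconds).
- robot.ik(position, orientation): joint angles nearest the present ones, or None.
- robot.capture(name): name is "scene" or "top"; returns a dict with "pixels" (400x640x3 uint8, red, green, blue), "mtx" (3x3 intrinsics, pixels), "origin" and "rotation" of the camera in the world. Camera axes: x right, y down, z forward; pixel columns grow to the right and rows downward; lengths in m; the calibration is good to about 2 mm. A picture is of the moment at which its call begins. There is no depth.
A pose or a line that the arm cannot do raises robot.MotionError and nothing moves.
- robot.hand_in(): hands the job in, once; it reports no verdict.
Readings, each from a call of its own:
- robot.get_time(): time.
- robot.get_joint_pos(): joint angles.
- robot.get_qvel(): joint speeds.
- robot.get_effort(): joint torques, N m.
- robot.get_tcp_pos(): TCP position.
- robot.get_ee_rot(): TCP orientation.
- robot.get_wrist_force(): force on the tool from outside, world axes, zero at the start.
- robot.get_torque(): the same for the moment, N m.
- robot.get_gripper_width(): finger opening in m.
Only numpy, scipy, OpenCV 4.12 (cv2) and the standard library are available. Lean on these libraries where they do the work, as an engineer would, in place of code of your own. Each camera call takes 0.05 s, during which the arm holds its last target. There are 200 camera calls.

## Working session

There is one attempt and no reset: what is moved stays moved. The work goes in short steps, each a Python script; the robot and the scene stay as the last script left them, time stands still between calls to the robot, and variables do not carry over. Pictures are saved under pics/ and viewed, about 8 in all and at most 12, crops included, and the job is handed in when it is done.

```bash
mkdir -p pics; ls; python3 - <<'E'
from station import robot
import cv2,numpy as np,pickle
d={}
for n in("scene","top"):
    c=robot.capture(n);d[n]=c;print(n,c["mtx"],c["origin"],c["rotation"])
    cv2.imwrite(f"pics/{n}0.png",c["pixels"][:,:,::-1])
pickle.dump(d,open("cap0.pkl","wb"))
print(robot.tcp_to_grasp,robot.get_time(),robot.get_tcp_pos(),robot.get_ee_rot(),robot.get_gripper_width(),robot.get_wrist_force())
E
```

```text
pics
scene [[381.0884949    0.         321.08286868]
 [  0.         381.0884949  197.10621585]
 [  0.           0.           1.        ]] [1.43262887 0.21209794 0.75325653] [-126.22059113    0.33437632   99.43729034]
top [[412.64464724   0.         322.54465794]
 [  0.         412.64464724 206.87095365]
 [  0.           0.           1.        ]] [0.43002649 0.06773878 1.30282984] [-172.18470639   -0.81882345  -91.08473807]
-0.0187 0.1 [ 0.17791504 -0.51974048  0.23034242] [-1.79878902e+02  6.61257032e-03  1.89028466e+01] 0.08504509981980693 [-0.07255236  0.60575412 -0.65253919]
```

View pics/scene0.png

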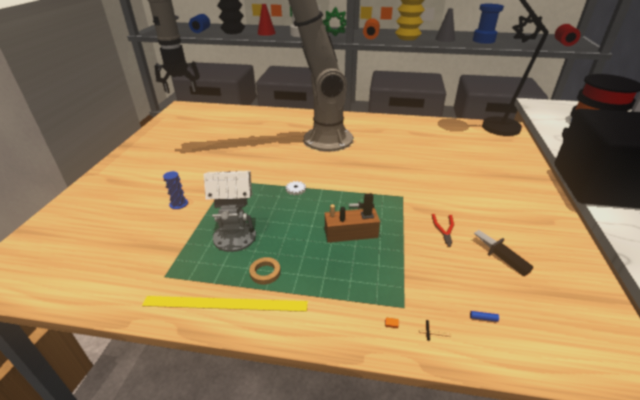

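View pics/top0.png

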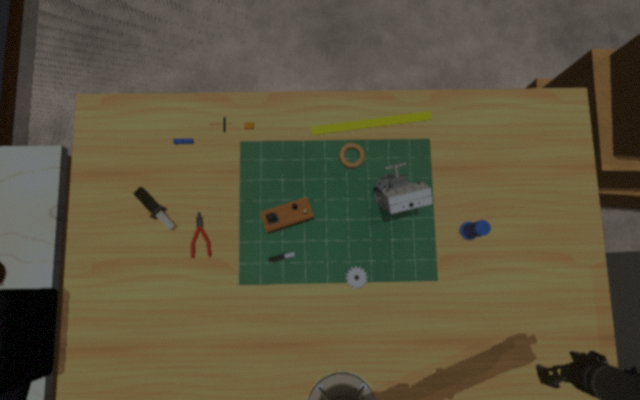

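Scene: vise with white mould at (230,205), tool block with black handle at (352,222). Top: mould (408,200), block (287,215) with the wedge at (271,217), small look-alike at (282,257), big look-alike at (155,208). Now the enlarged crops.

```bash
python3 - <<'E'
import cv2,numpy as np
s=cv2.imread("pics/scene0.png");t=cv2.imread("pics/top0.png")
def crop(im,x,y,w,h,k):
    return cv2.resize(im[y:y+h,x:x+w],None,fx=k,fy=k,interpolation=cv2.INTER_CUBIC)
a=crop(s,190,160,80,100,5);b=crop(s,310,180,80,70,5)
a=cv2.convertScaleAbs(a,alpha=1.2);b=cv2.convertScaleAbs(b,alpha=1.8)
im=np.zeros((500,800,3),np.uint8);im[:,:400]=a;im[:350,400:]=b
cv2.imwrite("pics/c1.png",im)
a=crop(t,365,155,80,70,5);b=crop(t,250,190,80,80,5)
im=np.zeros((400,800,3),np.uint8);im[:350,:400]=a;im[:,400:]=b
cv2.imwrite("pics/c2.png",cv2.convertScaleAbs(im,alpha=1.6))
E
```

```text
(no output)
```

View pics/c1.png

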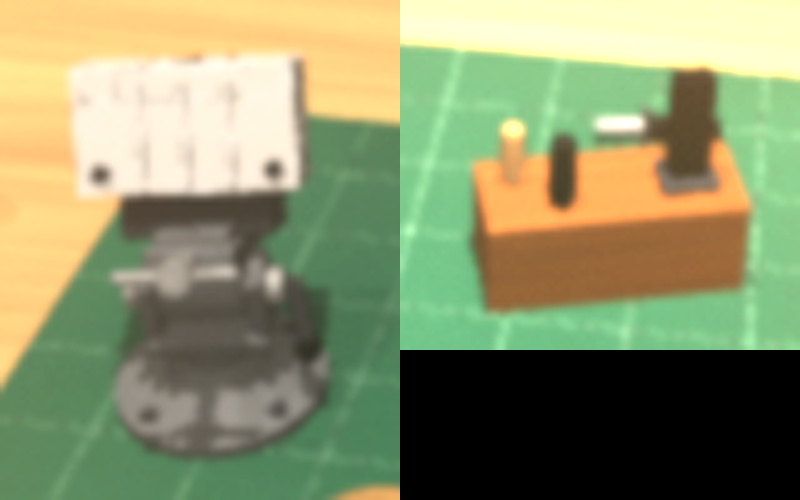

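View pics/c2.png

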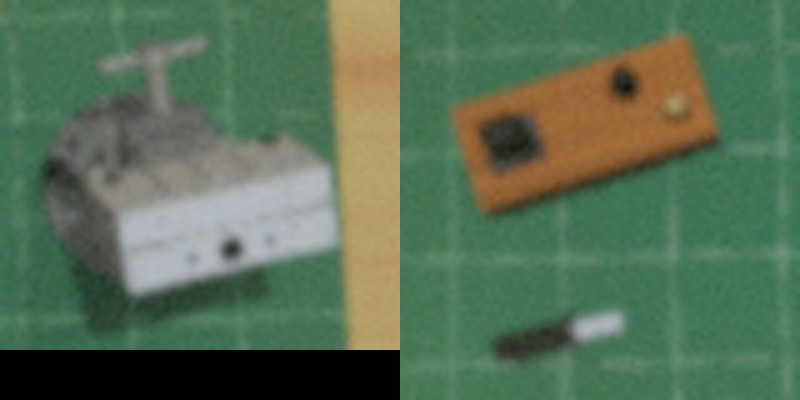

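The crops show the tilted white mould, with its front half facing away from the robot and up, and its seam running (125,248)-(332,207) in the top crop. They also show the block with the wedge's collar and handle at its left end. Next I fit both poses from corner pixels.

```bash
cat > fit.py <<'E'
import pickle,numpy as np
from scipy.optimize import least_squares
from scipy.spatial.transform import Rotation as R
d=pickle.load(open("cap0.pkl","rb"))
def proj(n,P):
    c=d[n];Q=R.from_euler("xyz",c["rotation"],degrees=True).inv().apply(np.atleast_2d(P)-c["origin"])
    return Q[:,:2]/Q[:,2:]*np.diag(c["mtx"])[:2]+c["mtx"][:2,2]
full=lambda uv,off:(np.array(uv)+.5)/5-.5+np.array(off)
def Rj(yaw,lean): return R.from_euler("z",yaw)*R.from_euler("y",-lean)
def fit(obs,pose,x0):
    def f(x):
        r,p=pose(x)
        return np.concatenate([(proj(n,r.apply(np.array(P)/1e3)+p)-full(uv,off)).ravel() for n,P,uv,off in obs])
    s=least_squares(f,x0,loss="soft_l1",f_scale=.5);cov=np.linalg.inv(s.jac.T@s.jac)*.16
    return s.x,f(s.x).reshape(-1,2),np.sqrt(np.diag(cov))
T,S=(365,155),(190,160);T2,S2=(250,190),(310,180)
m=[("top",P,uv,T) for P,uv in [((22,60,70),(118,210)),((22,-60,70),(325,165)),((-24,60,70),(135,295)),((-24,-60,70),(338,245)),((0,60,70),(125,248)),((0,-60,70),(332,207))]]
m+=[("scene",P,uv,S) for P,uv in [((22,60,70),(302,60)),((22,-60,70),(72,70)),((22,60,0),(302,188)),((22,-60,0),(82,196))]]
b=[("top",P,uv,T2) for P,uv in [((32,75,62),(52,107)),((32,-75,62),(288,35)),((-32,-75,62),(318,137)),((-32,75,62),(87,212))]]
b+=[("scene",P,uv,S2) for P,uv in [((32,-75,62),(85,235)),((32,75,62),(348,208)),((-32,75,62),(327,140)),((-32,-75,62),(72,163)),((32,-75,0),(90,310)),((32,75,0),(342,285))]]
if __name__=="__main__":
    x,r,s=fit(m,lambda x:(Rj(x[3],x[4]),x[:3]),[.6,-.15,.15,.2,.5]);print("mould",x,np.degrees(x[3:]),"\n",s,"\n",r.round(2).tolist())
    y,r,s=fit(b,lambda x:(R.from_euler("z",x[2]),np.array([x[0],x[1],0])),[.55,.15,.2]);print("block",y,np.degrees(y[2]),"\n",s,r.round(2).tolist())
    w=R.from_euler("z",y[2]).apply([0,.045,.062])+[y[0],y[1],0];print("slot",w)
    print("handle top px pred",((proj("scene",w+[0,0,.075])-S2)*5).round(),"seen ~(293,70); top",((proj("top",w+[0,0,.075])-T2)*5).round())
    np.save("fit.npy",np.r_[x,y])
    from station import robot
    M=Rj(x[3],x[4]).as_matrix()
    for s in (1,-1):
      Rt=np.c_[s*M[:,1],s*M[:,0],-M[:,2]];e=R.from_matrix(Rt).as_euler("xyz",degrees=True)
      for yy in(45,-45):
        for h in (75,115):
          print(s,yy,h,robot.ik(x[:3]+M@np.array([0,yy/1e3,(70+45+11.3+h-75)/1e3]),e))
E
python3 fit.py
```

```text
mould [ 0.62382883 -0.18546299  0.12594844  0.21015661  0.40418067] [12.04108685 23.15784657] 
 [0.00275466 0.00090757 0.00099778 0.00995563 0.04508745] 
 [[-0.5, 0.8], [0.62, 0.03], [-1.21, -0.33], [0.23, -0.06], [-0.6, 0.84], [0.29, -0.72], [-1.52, 0.49], [-0.22, -0.2], [0.17, 0.05], [0.16, -0.17]]
block [0.58012072 0.15492129 0.29147366] 16.700210360957307 
 [0.00067058 0.00052164 0.00828912] [[0.08, 0.45], [0.2, 0.0], [0.57, -0.49], [-0.82, -0.42], [0.61, -0.95], [0.63, -0.16], [-0.58, -0.31], [0.16, -0.7], [-0.47, 0.46], [0.02, 0.79]]
slot [0.56718934 0.19802326 0.062     ]
handle top px pred [[293.  69.]] seen ~(293,70); top [[ 99. 128.]]
1 45 75 [ 47.48238198  10.33011991 -30.32924889 100.34410303  -8.16638217
  50.87819485  34.57268867]
1 45 115 [ 48.82218943   7.1305663  -29.5094619   98.32846565 -10.35336367
  56.08239241  36.47456722]
1 -45 75 [ 50.65778608  16.98230989 -26.97691561  92.25093557  -7.88220501
  54.29366167  41.56061341]
1 -45 115 [ 51.51772371  14.16398213 -25.92391798  90.2740744   -9.66507974
  59.13330115  42.97162432]
-1 45 75 [  27.99428112    8.63062291   -7.88510957  101.00900412  -14.11358521
   51.49153573 -140.5862096 ]
-1 45 115 [  30.17815651    5.8236508    -8.81199277   98.94327651  -14.04673422
   56.53006479 -140.56165427]
-1 -45 75 [  29.71748745   14.95650776   -0.41075833   93.05382803  -18.23611822
   55.58920933 -130.42903714]
-1 -45 115 [  31.22628827   12.43695777   -0.80868138   91.03620205  -17.62085793
   60.2343684  -130.8929243 ]
```

```bash
python3 - <<'E'
import cv2,numpy as np
from station import robot
# average several frames to cut noise
s=np.mean([robot.capture("scene")["pixels"][:,:,::-1].astype(float) for _ in range(6)],0)
t=np.mean([robot.capture("top")["pixels"][:,:,::-1].astype(float) for _ in range(6)],0)
np.savez("avg.npz",s=s,t=t)
def crop(im,x,y,w,h,k,a): return np.clip(cv2.resize(im[y:y+h,x:x+w]*a,None,fx=k,fy=k,interpolation=cv2.INTER_LINEAR),0,255)
im=np.zeros((600,800,3))
im[:300,:750]=crop(s,195,166,75,30,10,1.0)
im[300:600,:750]=crop(s,195,166,75,30,10,1.0)*0
im[:400,:750]=crop(s,195,166,75,40,10,1.0) if False else im[:400,:750]
im[300:600,:600]=crop(t,378,184,60,30,10,1.3)
cv2.imwrite("pics/c3.png",im)
print(robot.get_time())
E
```

```text
0.7[ WARN:0@26.408] global loadsave.cpp:1063 imwrite_ Unsupported depth image for selected encoder is fallbacked to CV_8U.
```

View pics/c3.png

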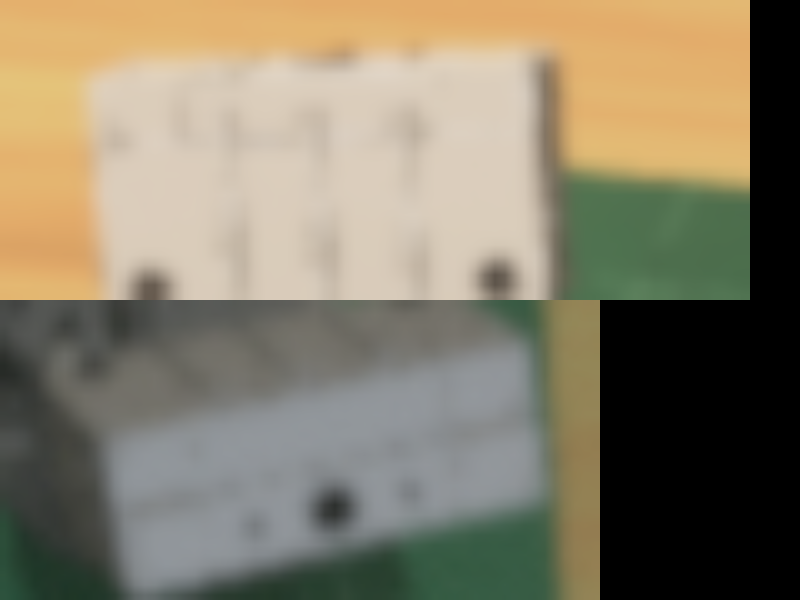

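Enlarged: the dark strip (scene crop x 535-557) is the left end face, so I had taken the wrong edge. I'm refitting with corrected corners.

```bash
python3 - <<'E'
import re
s=open("fit.py").read()
i=s.index('m=[("top"');j=s.index('b=[("top"')
s=s[:i]+'''U,V=(378,184),(195,166)
h=lambda a:(a[0]/2-.25,a[1]/2-.25)  # 10x crops expressed at 5x
m=[("top",P,h(uv),U) for P,uv in [((22,60,70),(103,135)),((22,-60,70),(528,45)),((-24,60,70),(125,299)),((-24,-60,70),(548,194)),((0,60,70),(115,210)),((0,-60,70),(540,115)),((22,60,0),(42,77))]]
m+=[("scene",P,h(uv),V) for P,uv in [((22,60,70),(534,68)),((22,-60,70),(88,84)),((-24,60,70),(557,52)),((-24,-60,70),(102,66))]]
m+=[("scene",P,uv,S) for P,uv in [((22,60,0),(299,188)),((22,-60,0),(80,196))]]
'''+s[j:]
open("fit.py","w").write(s)
E
python3 fit.py | head -8
```

```text
mould [ 0.62710841 -0.1859713   0.12520419  0.21323331  0.44417351] [12.21736864 25.4492675 ] 
 [0.00120646 0.0005076  0.00081221 0.00746482 0.0199188 ] 
 [[0.22, 0.32], [0.16, -0.57], [0.56, -0.43], [0.16, 0.23], [0.24, 0.35], [-0.08, -0.01], [-0.07, -0.44], [0.13, 0.1], [0.03, -0.12], [0.21, -0.3], [2.9, -0.38], [0.26, 0.59], [-0.07, 0.46]]
block [0.58012072 0.15492129 0.29147366] 16.700210360957307 
 [0.00067058 0.00052164 0.00828912] [[0.08, 0.45], [0.2, 0.0], [0.57, -0.49], [-0.82, -0.42], [0.61, -0.95], [0.63, -0.16], [-0.58, -0.31], [0.16, -0.7], [-0.47, 0.46], [0.02, 0.79]]
slot [0.56718934 0.19802326 0.062     ]
handle top px pred [[293.  69.]] seen ~(293,70); top [[ 99. 128.]]
1 45 75 [ 47.6134835    9.15693198 -28.54391004 102.73478636 -12.084362
```

```bash
python3 - <<'E'
from fit import *
import cv2
x=np.load("fit.npy")[5:]
r=R.from_euler("z",x[2]);w=r.apply([0,.045,.062])+[x[0],x[1],0]
for n,o in(("top",T2),("scene",S2)):
  for h in (.067,.137): print(n,h,((proj(n,[0,0,0]+w+[0,0,h-.062])-o)*5+2).round(1))
a=np.load("avg.npz")
im=np.zeros((500,800,3))
c=lambda im,x,y,w,h:np.clip(cv2.resize(im[y:y+h,x:x+w]*1.9,None,fx=10,fy=10),0,255)
im[:400,:400]=c(a["t"],255,200,40,40);im[:500,400:]=c(a["s"],350,190,40,50)
cv2.imwrite("pics/c4.png",im.astype(np.uint8))
from station import robot
B=r.as_matrix();e=R.from_matrix(np.c_[B[:,1],B[:,0],-B[:,2]]).as_euler("xyz",degrees=True)
for h in(.0733,.18):print(e,robot.ik(w+[0,0,h-.062],e))
E
```

```text
top 0.067 [[114.4 143.5]]
top 0.137 [[101.4 130.1]]
scene 0.067 [[287.  169.6]]
scene 0.137 [[295.3  70.8]]
[-180.            0.          106.70021036] [ 15.68954948  45.12453502 -59.5146294   88.84182054  40.59206018
  69.80768941 -34.24621011]
[-180.            0.          106.70021036] [ 17.6273955   40.66372534 -65.67110449  81.2508148   36.90866443
  81.37632408 -31.30112904]
```

View pics/c4.png

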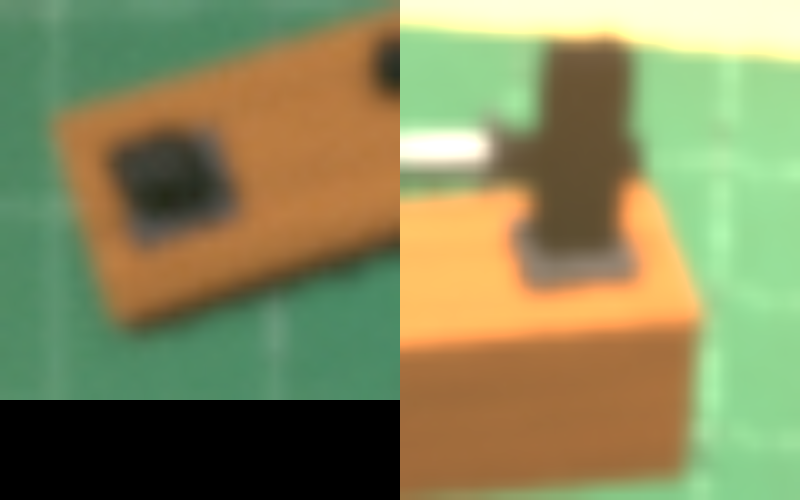

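Predicted handle and collar agree to within about 2 mm with what is seen (collar centre (172,180) in the top crop). Picking the wedge.

```bash
cat > h.py <<'E'
import numpy as np
from scipy.spatial.transform import Rotation as R
from station import robot
f=np.load("fit.npy")
def F(n=4): return np.mean([robot.get_wrist_force() for _ in range(n)],0)
B=R.from_euler("z",f[7]).as_matrix(); slot=B@[0,.045,.062]+[f[5],f[6],0]
eul=lambda M:R.from_matrix(M).as_euler("xyz",degrees=True)
eB=eul(np.c_[B[:,1],B[:,0],-B[:,2]])
E
python3 - <<'E'
from h import *
print([robot.get_wrist_force().round(2).tolist() for _ in range(4)],robot.get_time())
robot.command_gripper(.05,90)
p=robot.get_tcp_pos();robot.move_straight(p+[0,0,.09],velocity=.3)
q=robot.get_joint_pos();q=[-19,q[1],0,q[3],0,q[5],0];robot.set_joints(q)
print(robot.get_time(),robot.get_tcp_pos(),robot.get_ee_rot())
robot.move_ptp(slot+[0,0,.12],eB);print(robot.get_joint_pos().round(1),robot.get_time())
robot.move_straight(slot+[0,0,.0113],velocity=.2)
print(F(),robot.get_tcp_pos()-slot,robot.get_time())
robot.command_gripper(.0,90);print(robot.get_gripper_width(),F(),robot.get_tcp_pos()-slot,robot.get_time())
E
```

```text
[[-0.21, -0.41, 0.12], [-0.21, -0.41, 0.12], [-0.21, -0.41, 0.12], [-0.21, -0.41, 0.12]] 0.7
4.3 [0.526292   0.16155099 0.32290074] [1.79805790e+02 4.11335098e-02 1.08850027e+02]
[-20.6  25.4  -0.3  82.6   0.2  71.9  -4.3] 4.95
[ 0.39502105  1.08894163 -0.00174835] [0.00186195 0.00040654 0.01378668] 5.6417
0.015197635919417534 [-1.5119051   0.16602499  5.7701676 ] [0.00137602 0.00047782 0.01326756] 6.0417
```

```bash
python3 - <<'E'
from h import *
robot.dwell(.2);p0=robot.get_tcp_pos();print("grasp",p0-slot,robot.get_ee_rot(),F(),robot.get_torque())
np.save("grasp.npy",np.r_[p0,robot.get_ee_rot()])
robot.move_straight(slot+[0,0,.0113+.008],velocity=.1);robot.dwell(.2);print(robot.get_tcp_pos()-slot,F())
robot.move_straight(slot+[0,0,.15],velocity=.3);robot.dwell(.25)
for _ in range(3):print(robot.get_tcp_pos()-slot,F(),robot.get_torque(),robot.get_time());robot.dwell(.05)
print(robot.get_gripper_width())
E
```

```text
grasp [0.00137671 0.00051039 0.01327589] [ 1.79794940e+02 -1.26018390e-02  1.06699891e+02] [0.08562843 0.54255305 5.73325684] [-0.08119865  0.14762533 -0.01252613]
[-0.00052803 -0.00019069  0.01862477] [-0.19903139 -0.69080486 -1.25624151]
[-0.0011244  -0.00038745  0.14788991] [ 0.74352901 -0.24740631 -0.77728059] [0.02302749 0.00776884 0.00574147] 7.525
[-0.0008636  -0.00033942  0.14823672] [ 0.00654365 -0.14912788 -1.95378617] [0.04386147 0.00703096 0.00633083] 7.575
[-0.00062928 -0.00025126  0.14863119] [-0.73828951  0.61648873 -0.86584264] [ 0.04047412 -0.00304952 -0.05295277] 7.625
0.014927368848716668
```

```bash
cat >> h.py <<'E'
import json,os
S=json.load(open("st.json")) if os.path.exists("st.json") else {}
save=lambda:json.dump(S,open("st.json","w"))
yaw,lean=S.get("yaw",f[3]),S.get("lean",f[4])
M=(R.from_euler("z",yaw)*R.from_euler("y",-lean)).as_matrix(); J=np.array(f[:3])
RT=np.c_[M[:,1],M[:,0],-M[:,2]]; eT=eul(RT); L=58.3   # mm TCP->tip
def cmd(t,v=.1,ptp=False):      # tip target in jaws frame, mm
    p=J+M@((np.array(t,float)+[0,0,L])/1e3)
    robot.move_ptp(p,eT) if ptp else robot.move_straight(p,eT,v)
def tip():                      # measured tip, jaws frame, mm
    Rm=R.from_euler("xyz",robot.get_ee_rot(),degrees=True).as_matrix()
    return M.T@(robot.get_tcp_pos()+Rm[:,2]*L/1e3-J)*1e3
def base():
    a=[]
    for _ in range(6): a.append(robot.get_wrist_force());robot.dwell(.015)
    return np.mean(a,0)
def force(F0): return M.T@(robot.get_wrist_force()-F0)
def probe(t,d,n,thr=3,v=.03,F0=None):
    d=np.array(d,float);t=np.array(t,float)
    if F0 is None: F0=base()
    u=-d/np.linalg.norm(d)
    for i in range(n):
        t=t+d;cmd(t,v)
        if u@force(F0)>thr:
            robot.dwell(.03);fo=force(F0)
            if u@fo>thr*.8: return True,t,tip(),fo,F0
    return False,t,tip(),force(F0),F0
E
python3 - <<'E'
from h import *
robot.move_straight(slot+[0,0,.21],velocity=.3)
cmd([-12,80,115],ptp=True);print(robot.get_time(),robot.get_joint_pos().round(1))
cmd([-12,80,60],.2);robot.dwell(.25);print("tip",tip().round(2),robot.get_time(),robot.get_ee_rot()-eT)
r=probe([-12,80,60],[0,-1,0],22);print(r,robot.get_time())
cmd([-12,r[2][1]+4,60],.1);cmd([-12,r[2][1]+4,80],.2);print(robot.get_time())
cmd([-14,20,80],.2);F0=None
for x in(-14,15):
    cmd([x,20,76],.15);robot.dwell(.2);r=probe([x,20,76],[0,0,-1],14);print(x,r,robot.get_time());cmd([x,20,78],.15)
E
```

```text
9.275 [  0.4  -0.   20.1 106.3 -17.   53.3  40.7]
tip [-10.59  79.34  61.35] 9.95 [-0.15334935  0.06861357 -0.0159705 ]
(True, array([-12.,  66.,  60.]), array([-11.98170976,  67.42301953,  59.86579616]), array([0.46102495, 4.16725594, 2.04296467]), array([ 0.08991265,  0.01081934, -1.48854879])) 13.5833
14.0833
-14 (True, array([-14.,  20.,  70.]), array([-13.71400324,  19.74253586,  70.90226443]), array([-1.34189189,  0.28910873,  7.18878586]), array([ 0.15638875,  0.4537819 , -0.89936449])) 16.575
15 (True, array([15., 20., 70.]), array([15.34427277, 19.96044005, 70.70652652]), array([-0.37588967,  1.52747945,  7.55155708]), array([-0.42403438,  0.16055692, -1.38464704])) 19.0
```

```bash
cat >> h.py <<'E'
def find(y,x0,z0,dx=-.5,n=10,press=.7):
    cmd([x0,y,z0+3],.15);robot.dwell(.15)
    ok,t,p,fo,F0=probe([x0,y,z0+2.2],[0,0,-.8],6,2.5)
    print("touch",ok,t,p.round(2),fo.round(1),robot.get_time())
    zs=p[2];x=x0
    if zs<z0-1.5: return t,F0
    for i in range(n):
        x+=dx;t=np.array([x,y,zs-press]);cmd(t,.03);q=tip();fo=force(F0)
        print(q.round(2),fo.round(1))
        if q[2]<zs-.35: return t,F0
    return None,F0
E
python3 - <<'E'
from h import *
t,F0=find(44.4,2,70.8);print(t,robot.get_time())
if t is not None:
    for dz in(.5,1,1.5):
        cmd(t-[0,0,dz],.03);print(tip().round(2),force(F0).round(1))
    print(robot.get_time())
    json.dump(dict(t=list(t),F0=list(F0)),open("cur.json","w"))
E
```

```text
touch True [ 2.  44.4 69.8] [ 2.2  44.54 70.23] [-1.8  1.7  5.2] 20.8667
[ 2.15 44.57 69.99] [-1.7  2.6  8.3]
[ 2.12 44.56 70.05] [-0.8  2.4  6.2]
[ 2.   44.48 70.11] [0.3 2.6 6.3]
[ 1.94 44.5  70.14] [0.6 2.6 6.6]
[ 1.85 44.45 70.22] [1.9 2.3 6.5]
[ 1.   44.13 70.12] [1.9 2.3 5. ]
[-0.86 43.84 69.34] [2.7 0.6 1.8]
[-1.5        44.4        69.52656343] 22.6167
[-0.85 43.94 68.94] [ 3.1 -0.7  0.2]
[-0.86 44.04 68.65] [ 3.1 -0.4  0.7]
[-0.84 44.11 68.3 ] [4.2 0.2 1.4]
23.3667
```

```bash
cat >> h.py <<'E'
def push(t,F0,zs,xs,dtarget,fmax=28,step=2.0):
    """xs: jaws-frame x (my frame) of the shut slot's centre; drives the tip to depth dtarget below the mouth zs"""
    z=t[2];dx=0
    for i in range(60):
        d=zs-tip()[2];fo=force(F0)
        print(f"d {d:.1f} x {tip()[0]:.2f} F",fo.round(1),f"{robot.get_time():.1f}")
        if d>=dtarget-.15: return True
        if fo[2]>fmax or np.hypot(*fo[:2])>20: print("FORCE");return False
        dx=np.clip(dx+np.clip(fo[0]*.06,-.4,.4),-2.5,2.5)
        z-=min(step,max(.3,(dtarget-d)*.6))
        x=xs-.4+.1*max(0,zs-z)*.9+dx
        t[:]=[x,t[1],z];cmd(t,.05)
    return False
def out(t,zs,h=8):
    p=tip();cmd([p[0],t[1],zs+h],.15)
E
python3 - <<'E'
from h import *
c=json.load(open("cur.json"));t=np.array(c["t"])-[0,0,1.5];F0=np.array(c["F0"])
t[1]=44.4
ok=push(t,F0,70.3,-.46,19);print(ok,t,tip(),robot.get_time())
json.dump(dict(t=list(t),F0=list(F0)),open("cur.json","w"))
E
```

```text
d 2.0 x -0.84 F [4.2 0.2 1.4] 23.4
d 4.7 x -0.58 F [ 3.6 -0.8  0.5] 23.6
d 6.8 x -0.33 F [ 2.6  0.5 -0.3] 23.9
d 8.5 x -0.11 F [ 1.7 -0.   2.3] 24.1
d 10.2 x 0.10 F [0.1 1.5 5.3] 24.4
d 11.9 x 0.31 F [-0.2  0.8  7.9] 24.6
d 13.7 x 0.48 F [-0.6  0.9  8. ] 24.9
d 15.5 x 0.67 F [-0.   0.4  9.1] 25.1
d 17.4 x 0.89 F [-0.4  1.   9.2] 25.4
d 18.3 x 0.98 F [-1.6  1.8 10.4] 25.6
d 18.6 x 0.99 F [-0.8  1.  10.6] 25.9
d 18.9 x 0.98 F [-0.9  1.1 10.4] 26.1
True [ 1.450512   44.4        50.34917168] [ 0.98395307 43.59599041 51.43812552] 26.1167
```

```bash
python3 - <<'E'
from h import *
c=json.load(open("cur.json"))
out(np.array(c["t"]),70.3,8);print(tip().round(2),robot.get_time())
cmd([1.5,-45.6,78],.2)
t,F0=find(-45.6,1.5,70.6,n=9);print(t,robot.get_time())
if t is not None:
    for dz in(.5,1,1.5):
        cmd(t-[0,0,dz],.03);print(tip().round(2),force(F0).round(1))
    json.dump(dict(t=list(t-[0,0,1.5]),F0=list(F0)),open("cur.json","w"))
E
```

```text
[-0.42 44.52 77.75] 26.45
touch True [  1.5 -45.6  70.4] [  1.65 -45.95  70.95] [-2.   0.4  3.9] 28.3333
[  1.58 -46.    70.83] [-0.9  1.2  6.2]
[  1.45 -45.99  70.77] [ 0.4 -0.5  6.2]
[  1.37 -45.94  70.78] [1.1 1.4 6.5]
[  1.19 -45.95  70.78] [2.6 0.5 6.9]
[ -0.63 -45.29  69.63] [ 1.4 -0.3  1.2]
[ -1.        -45.6        70.2461681] 29.5833
[ -0.68 -45.22  69.2 ] [ 2.9  0.3 -0.4]
[ -0.64 -45.26  69.03] [3.7 0.7 0.2]
[ -0.66 -45.42  68.8 ] [2.9 1.3 0.1]
```

```bash
python3 - <<'E'
from h import *
c=json.load(open("cur.json"));t=np.array(c["t"]);F0=np.array(c["F0"])
ok=push(t,F0,70.9,-.26,22,step=2.5);print(ok,tip(),robot.get_time())
if ok:
    out(t,70.9,7);robot.dwell(.1);print(tip().round(2))
    # left again: slot now ~2.2 mm wider
    cmd([.6,44.4,77],.2);robot.dwell(.25);F0=base();print(tip().round(2))
    t=np.array([.6,44.4,66.]);cmd(t,.08);print(tip().round(2),force(F0).round(1),robot.get_time())
    json.dump(dict(t=list(t),F0=list(F0)),open("cur.json","w"))
E
```

```text
d 2.1 x -0.66 F [2.9 1.3 0.1] 30.3
d 4.9 x -0.28 F [ 2.3 -0.4 -1.2] 30.6
d 7.4 x -0.04 F [ 2.1 -0.1 -0.2] 30.8
d 9.5 x 0.17 F [ 2.6 -0.1  1.8] 31.1
d 11.5 x 0.45 F [-0.3  0.4  5.6] 31.3
d 13.7 x 0.68 F [-0.9  0.9  8. ] 31.6
d 16.0 x 0.91 F [-0.3  0.   8.4] 31.8
d 18.4 x 1.14 F [-0.5 -0.6 10. ] 32.1
d 20.5 x 1.36 F [-0.3 -0.6  9.4] 32.3
d 21.2 x 1.42 F [-0.4 -0.1 10.2] 32.6
d 21.6 x 1.47 F [-0.9  0.  10.8] 32.8
d 21.9 x 1.47 F [-0.5  1.  10.6] 33.1
True [  1.46966873 -47.29219732  49.03487632] 33.0833
[ -0.21 -43.93  76.07]
[ 0.28 43.27 76.98]
[-2.000e-02  4.487e+01  6.504e+01] [ 0.2 -1.  -0.5] 34.775
```

```bash
python3 - <<'E'
from h import *
c=json.load(open("cur.json"));t=np.array(c["t"]);F0=np.array(c["F0"])
t[:]=[.7,44.4,55];cmd(t,.08);print(tip().round(2),force(F0).round(1))
ok=push(t,F0,70.3,-.46,29,step=2.5);print(ok,tip(),robot.get_time())
if ok:
    out(t,70.9,7);robot.dwell(.1);print(tip().round(2))
    cmd([1.1,-45.2,77],.2);robot.dwell(.25);F0=base();print(tip().round(2))
    t=np.array([1.1,-45.2,66.]);cmd(t,.08);print(tip().round(2),force(F0).round(1),robot.get_time())
    json.dump(dict(t=list(t),F0=list(F0)),open("cur.json","w"))
E
```

```text
[ 0.79 43.88 54.35] [ 1.3 -2.3 -2.6]
d 16.0 x 0.79 F [ 1.3 -2.3 -2.6] 35.1
d 17.6 x 0.94 F [ 0.2 -1.3  0.1] 35.3
d 19.7 x 1.18 F [-0.9 -0.   5.6] 35.6
d 22.1 x 1.45 F [-1.6 -0.5  7. ] 35.8
d 24.5 x 1.68 F [-1.1 -0.1  8.7] 36.1
d 27.0 x 1.91 F [-0.9 -0.8  7.6] 36.3
d 28.1 x 2.01 F [-1.   0.6  8.8] 36.6
d 28.5 x 2.11 F [-2.4  0.2  9.3] 36.8
d 28.7 x 2.08 F [-0.4  0.2  9.7] 37.1
d 29.0 x 2.15 F [-1.6  0.2  9.9] 37.3
True [ 2.15148961 43.85779844 41.29756572] 37.3167
[ 0.9  45.74 76.36]
[  1.63 -44.05  77.09]
[  0.48 -44.19  64.88] [ 0.4 -0.5  0.7] 39.0583
```

```bash
python3 - <<'E'
from h import *
c=json.load(open("cur.json"));t=np.array(c["t"]);F0=np.array(c["F0"])
t[:]=[1.1,-45.2,53];cmd(t,.08);print(tip().round(2),force(F0).round(1))
ok=push(t,F0,70.9,-.26,33.1,step=2.5);print(ok,tip(),robot.get_time())
if ok:
    out(t,70.9,7);robot.dwell(.1);print(tip().round(2))
    cmd([1.5,44.4,77],.2);robot.dwell(.25);F0=base();print(tip().round(2))
    t=np.array([1.5,44.4,64.]);cmd(t,.08);cmd(t-[0,0,16],.08);t=t-[0,0,16];print(tip().round(2),force(F0).round(1),robot.get_time())
    json.dump(dict(t=list(t),F0=list(F0)),open("cur.json","w"))
    ok=push(t,F0,70.3,-.46,33.1,step=2.5);print(ok,tip(),robot.get_time())
    if ok: out(t,70.9,12);print(tip(),robot.get_time())
E
```

```text
[  1.22 -45.4   52.2 ] [-0.1 -0.4 -1. ]
d 18.7 x 1.22 F [-0.1 -0.4 -1. ] 39.4
d 20.2 x 1.38 F [ 1.1 -0.3  1.1] 39.6
d 22.0 x 1.55 F [-0.3 -0.5  5.9] 39.9
d 24.3 x 1.82 F [-0.3  0.8  7.2] 40.1
d 26.7 x 2.05 F [-1.1 -0.4  7.5] 40.4
d 29.0 x 2.28 F [-0.8 -1.2  7.8] 40.6
d 31.4 x 2.49 F [-1.5  0.1  8. ] 40.9
d 32.2 x 2.61 F [-1.6 -0.6  9. ] 41.1
d 32.6 x 2.64 F [-1.8 -0.7 10. ] 41.4
d 32.8 x 2.67 F [-0.9 -0.3  9.6] 41.6
d 33.1 x 2.69 F [-1.3 -1.2 10.2] 41.9
True [  2.69027664 -47.33080206  37.81927914] 41.8667
[  1.68 -43.35  76.11]
[ 1.21 43.22 76.99]
[ 1.57 44.95 47.34] [ 1.3 -0.8 -1. ] 44.0167
d 23.0 x 1.57 F [ 1.3 -0.8 -1. ] 44.0
d 24.8 x 1.76 F [ 1.6 -0.4 -1.5] 44.3
d 27.1 x 1.90 F [ 0.1 -0.6  1.6] 44.5
d 29.3 x 2.10 F [-0.3  1.8  5.2] 44.8
d 31.5 x 2.29 F [-1.  -0.4  7.5] 45.0
d 32.2 x 2.42 F [-1.   0.6  9.2] 45.3
d 32.6 x 2.47 F [-0.8  1.1  9.2] 45.5
d 32.9 x 2.50 F [-1.   0.7  9.8] 45.8
d 33.1 x 2.52 F [-1.7  1.6 10.9] 46.0
True [ 2.51897668 43.67809687 37.17620903] 46.0167
[ 2.14615572 44.94478578 82.29694596] 46.475
```

```bash
python3 - <<'E'
from h import *
cmd([2,45,115],.3)
a=slot+[.0007,.0002,0]
robot.move_ptp(a+[0,0,.15],eB);print(robot.get_time())
robot.move_straight(a+[0,0,.08],eB,.25);robot.dwell(.4);F0=base();print(robot.get_tcp_pos()-slot,robot.get_time(),robot.get_torque())
robot.move_straight(a+[0,0,.03],velocity=.1);print(robot.get_tcp_pos()-slot,robot.get_wrist_force()-F0,robot.get_time())
robot.move_straight(a+[0,0,.017],velocity=.08);print(robot.get_tcp_pos()-slot,robot.get_wrist_force()-F0)
for z in(.015,.0135,.012,.011,.010,.009):
    robot.move_straight(a+[0,0,z],velocity=.03);fz=(robot.get_wrist_force()-F0)
    print(robot.get_tcp_pos()-slot,fz,robot.get_time())
    if fz[2]>4:break
s=robot.capture("scene")["pixels"]
import cv2;cv2.imwrite("pics/s2.png",cv2.resize(s[150:260,180:400,::-1],None,fx=3.6,fy=3.6,interpolation=cv2.INTER_CUBIC))
E
```

```text
48.1
[0.00088673 0.00038926 0.08046574] 49.0333 [-0.01980747  0.02008318  0.05059566]
[0.00107175 0.00032351 0.03026354] [-1.15275618 -0.01410712  0.35855618] 49.6833
[2.96214954e-04 5.00301001e-05 1.66587639e-02] [ 0.22739342  0.95102677 -0.42836991]
[0.0008234  0.00026182 0.0151931 ] [-0.7216938  -0.27214036  0.10961498] 50.2417
[0.00065722 0.00015964 0.01346933] [ 0.11244853 -0.00944269 -0.75115618] 50.4917
[0.00082428 0.00024781 0.01328621] [-2.77031187 -1.58585431  6.75693998] 50.7417
```

```bash
python3 - <<'E'
from h import *
import cv2
a=slot+[.0007,.0002,0]
robot.move_straight(a+[0,0,.0133],velocity=.03)
robot.command_gripper(.05);print(robot.get_gripper_width(),robot.get_tcp_pos()-slot)
robot.move_straight(a+[0,0,.12],velocity=.2)
q=robot.get_joint_pos();q[0]-=30;robot.set_joints(q);robot.dwell(.3)
s=robot.capture("scene")["pixels"];t=robot.capture("top")["pixels"]
im=np.zeros((600,800,3),np.uint8)
im[:330,:660]=cv2.resize(s[150:260,180:400,::-1],None,fx=3,fy=3,interpolation=cv2.INTER_CUBIC)
im[330:600,:480]=cv2.resize(t[183:210,388:436,::-1],None,fx=10,fy=10,interpolation=cv2.INTER_CUBIC)
im[330:600,490:790]=cv2.resize(t[200:227,255:285,::-1],None,fx=10,fy=10,interpolation=cv2.INTER_CUBIC)
cv2.imwrite("pics/end.png",cv2.convertScaleAbs(im,alpha=1.3));print(robot.get_time(),F())
E
```

```text
0.050134412092998924 [0.00073411 0.00020333 0.01325919]
53.7417 [-0.05896141 -0.45816499 -0.21553357]
```

View pics/end.png

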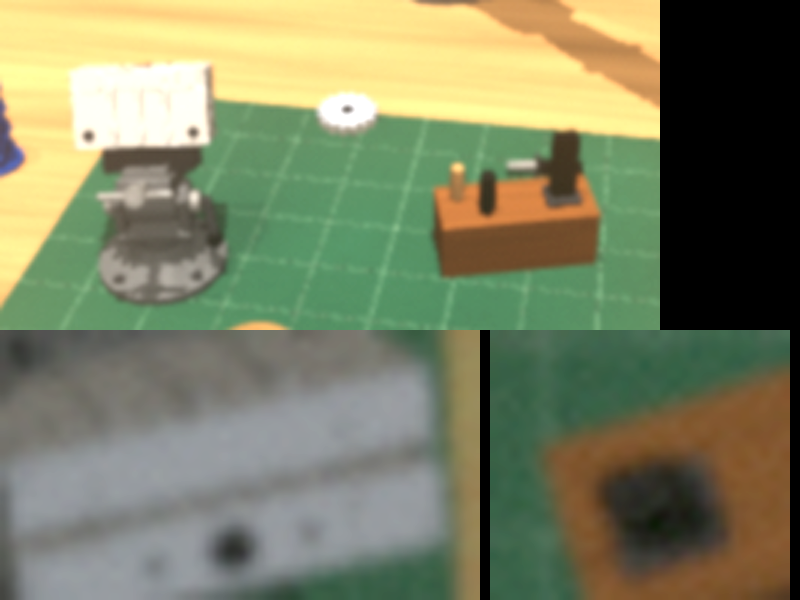

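The wedge stands upright in its slot with the collar on the block. In the top crop the seam now shows as an even dark gap from (20,540) to (430,450), and nothing else has moved. Handing in.

```bash
python3 -c "
from station import robot
robot.hand_in();print(robot.get_time())"
```

```text
the job is handed in; nothing more can be done
the job is handed in; nothing more can be done
```

I worked the front half off evenly to about 5 mm at both ends, put the wedge back in the tool block, and handed the job in. The clock read about 54 s at my last check just before that.

- **Order of opening:** I felt for each slot with the blade tip, then went left to about 2.2 mm, right to about 2.8, left to about 4.2, right to 5 and left to 5. These gaps come from blade depth and the taper. I did not measure them directly.
- **Forces:** the push on the wedge stayed at about 11 N or less while prying, and sideways loads at about 4 N or less.
- **Evenness:** at the end the blade had moved sideways by nearly the same amount at both ends (2.98 mm left, 2.95 mm right). The last top picture shows a uniform dark seam.
- **Wedge:** on return its collar met the block at the same height it was gripped at, so it had not slipped in the gripper. The last pictures show it upright in its slot, the arm clear, and nothing moved among the bystanders in view. The tape roll, tower and cutters were mostly or wholly outside those crops.
- **One disagreement:** the touched height of the mould's top differed by about 0.6 mm between the ends. That leaves the two gaps uncertain by roughly 0.1 to 0.15 mm.

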